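# Feed a sign plate through the laminator's edge guides

## Task

Get the white sign plate ready for laminating: push it with the fingertips, flat on the feed table, straight in between the two aluminium edge guides until its leading end rests against the rollers. Only push it, do not pick it up, and leave the squeegee, the tape and the bottle where they are. When the plate is against the rollers, take the hand away.

Things in the scene. Friction and masses are not known exactly. Their poses are not given: they have to be found in the camera images.
- plate_center (a point): Centre, half-way up, of the loose white sign plate: rigid foamed PVC, 180 mm long (x axis), 120 mm wide (y axis), 10 mm thick, 80 to 170 g, lying flat on the feed table before the guides. Its x axis starts within 20 degrees of the feed direction and must end along it: the +x end leads. It slides with ordinary friction and stays where it is left.
- guides: Pair of fixed aluminium edge guides. Origin: mid-gap on the feed table's top. x: feed direction, to the rollers; y: across the gap. Inner faces 124 mm apart (y = -62, +62 mm), parallel for x = -40 to +40 mm, 4 mm thick, 25 mm high; entry ends (x = -40 to -60) bent out 25 degrees. Outside each a foot with a clamp knob, 16 mm high, to y = 88 mm. Their place across the table varies.
- nip (a point): Middle of the line where the laminator's two fixed rollers (60 mm diameter, along y) meet, level with the feed table's top, 100 mm above the bench. x: feed direction. Feed table: x = -420 to -30, y = -220 to 220 mm; guides' origin at x = -85 mm. The plate's leading end meets the upper roller at x = -22 mm (its centre then at -112 mm). End housings, to 219 mm above the bench, beyond y = 220 mm.
- squeegee: Grey plastic squeegee with a felt edge, 100 by 57 by 12 mm, lying on the feed table beside the guides, on the +y side; leave it alone.
- tape: Roll of tape, ring of 68 mm diameter, 24 mm high, lying on the feed table beside the guides, on the -y side; leave it alone.
- cleaner: Clear bottle, 60 mm diameter, 160 mm high, standing on the bench clear of the feed table; leave it alone.
There are look-alikes about, which are no part of the job. Of the things that look like the part that bears plate_center, the larger one is meant.

How it is judged:
By the outcome, as a careful person would: the job done as asked, in the order asked, and still so for the second after the job is handed in, with the robot touching nothing.
It also fails if it takes over 61 s, if anything falls off the work surface, if the arm or the gripper's body presses on something with over 40 N, if the wrist force passes 120 N, or if a joint passes its speed limit or range.

## Robot

A 7-joint arm with a two-finger parallel gripper is mounted at the origin on the work surface. World frame = base frame: x ahead of the robot, y to its left, z up, the work surface at z = 0. Lengths are in m, angles in rad, forces in N, time in s.
With the tool pointing down it reaches from about 0.425 to 0.875 m from the base axis. Payload 4.7 kg.
Tool frame: the origin (TCP) lies midway between the tips of the shut fingers; the grasp point (between the pads) lies 19 mm behind it; z points along the fingers, y is the direction in which the jaws open and shut (so a half turn about z gives the same grasp; the last joint's range is limited). The gripper opens to 87 mm and grips with 3 to 60 N. Pads are 19 mm wide; open, the fingers measure 117 mm over their backs; the gripper's body (75 mm by 190 mm) begins 51 mm behind the grasp point.
Start: joints at [-1.117, 0.321, -0.07, 1.45, 0.023, 1.371, -0.057], TCP at [0.277, 0.588, 0.198] pointing down, gripper open.
Joint ranges: [-2.86, 2.86], [-0.3, 2.09], [-1.38, 1.24], [0.06, 2.45], [-1.56, 4.7], [0.09, 2.05], [-2.69, 2.69]. Speed limits (rad/s): [2.57, 2.57, 3.14, 3.14, 3.14, 3.14, 3.14].

## Interface

Orientations are given as a rotation vector (axis times angle).
In Python, from bench import monitor, eyes, order gives the robot as it stands. The module is installed in compiled form; this text tells all that it offers.
- The arm moves only by the shell command python3 -m pendant 'ROWS' [FORCE]. ROWS is JSON, a list of rows, each a list of 3 entries, a list of its own where there are three numbers: the turn, a rotation vector about the tool's x, y, z in degrees, then the shift along the tool's x, y, z in m, then the gripper command: -1 is fully open, 1 is shut, values between are in proportion. In form: [[[rx, ry, rz], [tx, ty, tz], hand], ...]. A call has 1 to 8 rows; each row shifts and turns the commanded pose from where the row before left it, along the tool's axes as they then stand; what a row does not reach is not made up. A row lasts 1/8 s, in which the tool goes at most 62.5 mm and 10.7 degrees, less where a joint would pass 70% of its speed; a pose out of reach is approached as far as the arm can. A call is refused whole if a number of a shift passes 0.0625 or a number of a turn 10.7, either way. A call with a gripper value outside its range is refused whole. The fingers move at their own pace and stop on an object; FORCE is the grip in N (left out, the last holds). Time passes only in rows, so rows that do not move let the fingers close. It gives the time, the measured TCP pose, the force and the opening at its end, in the units of the state.
- monitor.get_state(): the state, without advancing time (a new reading comes with each control period).
- eyes.get_image(name): name is "scene" or "side" or "wrist"; returns a dict with "color" (480x640x3 uint8, red, green, blue), "range_z" (480x640 float32, m along the optical axis (not along the pixel's ray), 0 where there is no reading), "fx", "fy", "cx", "cy" (pixels), "k1" (the pictures are not rectified: a ray, as slopes to the right and down, at radius r is drawn at 1 + k1 r^2 times it, then the intrinsics apply), "world_to_cam" (4x4, takes a point from world to camera coordinates). Camera axes: x right, y up, looking along -z (the intrinsics and any distortion apply to the point x, -y, -z); pixel columns grow to the right and rows downward; lengths in m; the calibration is good to about 2 mm. A picture is of the moment at which its call begins.
- order.close_job(): hands the job in, once; it reports no verdict.
The state is a dict: "time": time; "joint_positions": joint angles; "qd": joint speeds; "joint_torque": joint torques, N m; "position": TCP position; "tool_rot": TCP orientation; "ft_force": force on the tool from outside, world axes, zero at the start; "torque": the same for the moment, N m; "grip_width": opening from 0.0 (shut) to 1.0 (fully open).
Only numpy, scipy, OpenCV 4.12 (cv2) and the standard library are available. Lean on these libraries where they do the work, as an engineer would, in place of code of your own. Each camera call takes 0.05 s, during which the arm holds its last target.

## Working session

There is one attempt and no reset: what is moved stays moved. The work goes in short steps, Python scripts to look and compute and a shell command to move; the robot and the scene stay as the last step left them, time stands still between calls to the robot, and variables do not carry over. Pictures are saved under pics/ and viewed, and the job is handed in when it is done.

```bash
mkdir -p pics; cat > h.py <<'E'
import numpy as np, cv2
from bench import monitor, eyes, order
def grab(n,save=None):
    d=eyes.get_image(n)
    if save: cv2.imwrite('pics/'+save, cv2.cvtColor(d['color'],cv2.COLOR_RGB2BGR))
    return d
def ray(d,u,v):
    K=np.array([[d['fx'],0,d['cx']],[0,d['fy'],d['cy']],[0,0,1.]])
    # radial k1 model
    p=cv2.undistortPoints(np.array([[[u,v]]],float),K,np.array([d['k1'],0,0,0.]))[0,0]
    T=np.array(d['world_to_cam']); R=T[:3,:3]; t=T[:3,3]
    dc=np.array([p[0],-p[1],-1.]); return -R.T@t, R.T@dc
def onz(d,u,v,z):
    o,r=ray(d,u,v); return o+r*(z-o[2])/r[2]
def byrange(d,u,v):
    o,r=ray(d,u,v); return o+r*float(d['range_z'][int(v),int(u)])
def proj(d,P):
    T=np.array(d['world_to_cam']); c=T[:3,:3]@np.array(P)+T[:3,3]
    a=np.array([c[0],-c[1]])/-c[2]; a=a*(1+d['k1']*(a@a)); return a*[d['fx'],d['fy']]+[d['cx'],d['cy']]
E
python3 - <<'E'
from h import *
for n in ['scene','side','wrist']:
    d=grab(n,n+'0.png'); T=d['world_to_cam']; T=np.array(T);print(n,d['fx'],d['k1'],-T[:3,:3].T@T[:3,3])
print(monitor.get_state())
E
```

```text
scene 555.4421613983463 0.058865301288968205 [ 1.4965232  -0.01719803  0.82173931]
side 605.7111305481776 0.06354702751444678 [-0.07316383 -0.94615437  1.09593149]
wrist 375.99637032393656 -0.02979775388435961 [0.20095555 0.62370036 0.38404727]
{'time': 0.15, 'joint_positions': array([-1.1168766 ,  0.3216429 , -0.07007938,  1.45138803,  0.0226243 ,
        1.37077381, -0.05689866]), 'qd': array([ 2.29961149e-05, -3.02073467e-03,  1.66938401e-03, -3.33992726e-03,
       -2.35757632e-04,  1.90606880e-03, -6.99660714e-04]), 'joint_torque': array([ 2.61674559e-04, -4.91795504e+01, -4.04364411e-01, -3.12880325e+01,
       -6.39207009e-02,  4.04996693e-02,  1.22884348e-04]), 'position': array([0.27662193, 0.58771399, 0.1970225 ]), 'tool_rot': array([-6.85229071e-01, -3.06574422e+00,  2.21709508e-03]), 'ft_force': array([-0.40915865,  0.52392654, -0.87120355]), 'torque': array([0.01605803, 0.00321225, 0.00495192]), 'grip_width': 0.9979296618274018}
```

View pics/scene0.png

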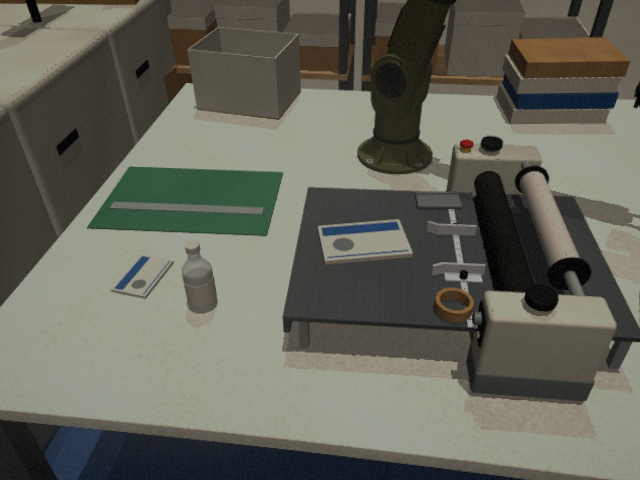

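View pics/side0.png

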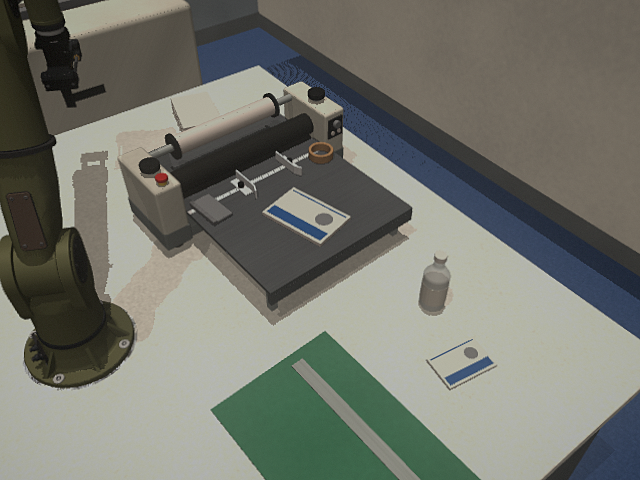

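View pics/wrist0.png

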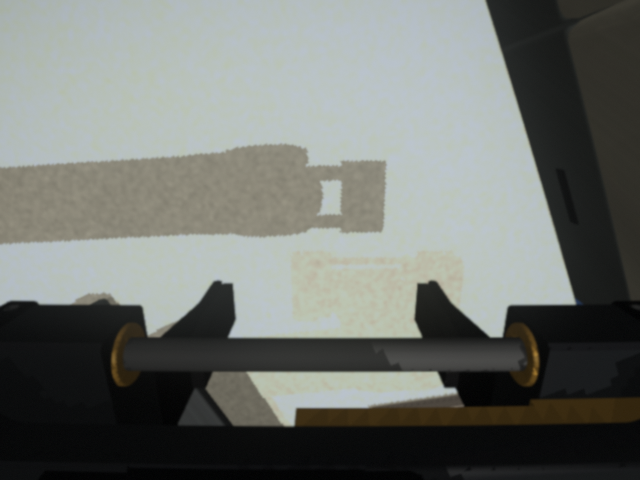

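The scene picture shows the feed table with the white plate on it (365,241), the guides at (452,229) and (460,270), the squeegee (438,200) and the tape (454,304). The side picture shows the plate at (307,216). Candidates for the plate: the card on the table (scene 365,241) and the smaller look-alike on the bench (scene 143,276; side 462,363). The larger one, on the feed table, is meant. Next a close crop and the measurement.

```bash
python3 - <<'E'
from h import *
s=cv2.imread('pics/scene0.png'); cv2.imwrite('pics/sc1.png',cv2.resize(s[180:320,290:490],None,fx=4,fy=4,interpolation=cv2.INTER_CUBIC))
s=cv2.imread('pics/side0.png'); cv2.imwrite('pics/sd1.png',cv2.resize(s[100:250,170:370],None,fx=4,fy=4,interpolation=cv2.INTER_CUBIC))
E
```

```text
(no output)
```

View pics/sc1.png

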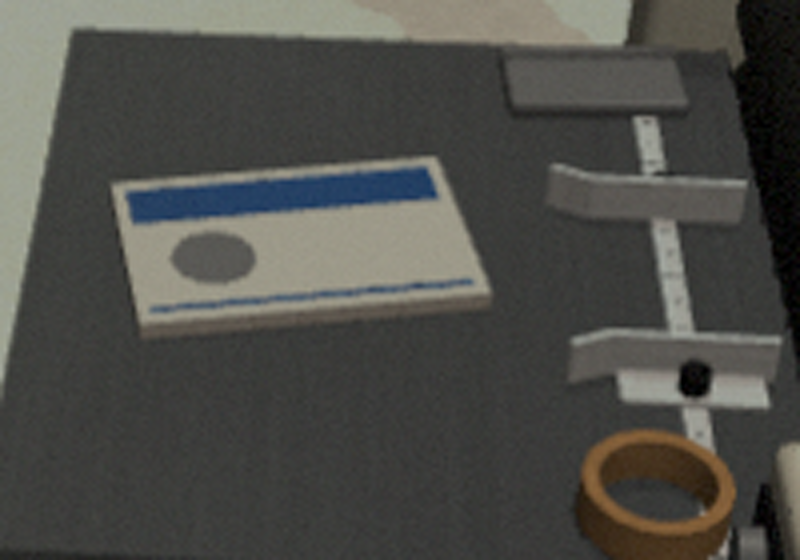

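View pics/sd1.png

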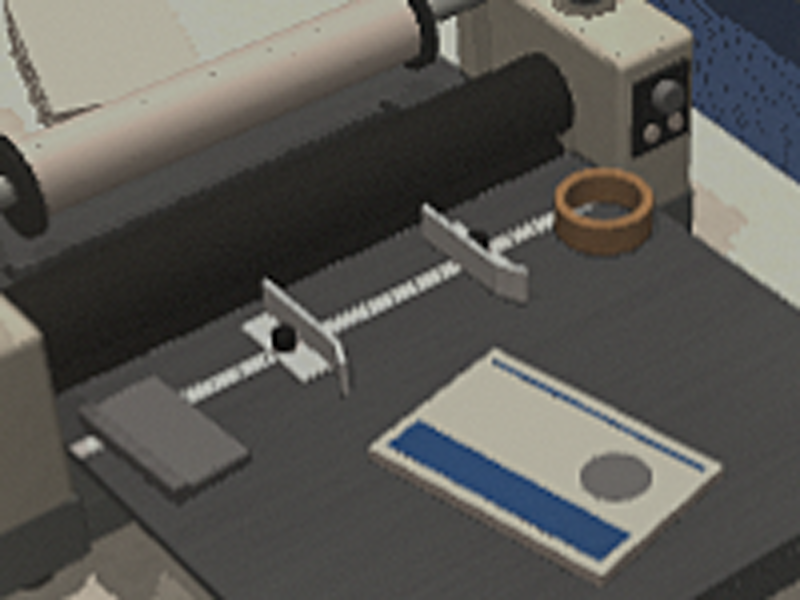

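The crops confirm the choice: scene corners of the top face are near (318,226), (400,219), (413,254), (325,261), with the blue band and disc and the larger size. Now the geometry.

```bash
cat > m.py <<'E'
from h import *
def quad(d,seed,z=0.11):
    img=d['color'].astype(int); hsv=cv2.cvtColor(d['color'],cv2.COLOR_RGB2HSV)
    # light & on the plane z by range
    m=((img.min(2)>115)|((hsv[...,1]>110)&(hsv[...,0]>95)&(hsv[...,0]<130))).astype(np.uint8)
    m=cv2.morphologyEx(m,cv2.MORPH_OPEN,np.ones((2,2),np.uint8))
    n,l,st,c=cv2.connectedComponentsWithStats(m)
    L=l[seed[1],seed[0]]; 
    cs,_=cv2.findContours((l==L).astype(np.uint8),cv2.RETR_EXTERNAL,cv2.CHAIN_APPROX_NONE)
    k=max(cs,key=cv2.contourArea)
    P=np.array([onz(d,u,v,z)[:2] for u,v in k[:,0]],np.float32)
    (c,wh,a)=cv2.minAreaRect(P); return L,c,wh,a,cv2.boundingRect(k),cv2.boxPoints((c,wh,a))
E
python3 - <<'E'
from m import *
np.set_printoptions(precision=4,suppress=True)
for n,s in [('scene',(380,243)),('side',(300,210))]:
    d=grab(n); print(n,[d['color'][s[1],s[0]]]); print(quad(d,s))
    pk={'scene':[(612,331),(780,337),(594,180),(746,184)],'side':[(266,282),(338,345),(424,207),(497,266)]}[n]
    off=(290,180) if n=='scene' else (170,100)
    for p in pk: print('guide',onz(d,p[0]/4+off[0],p[1]/4+off[1],.125))
    tb={'scene':[(75,30),(500,43),(5,400)],'side':[]}[n]
    for p in tb: print('table',onz(d,p[0]/4+off[0],p[1]/4+off[1],.1),byrange(d,p[0]/4+off[0],p[1]/4+off[1]))
    print('rng plate',byrange(d,*s))
E
```

```text
scene [array([156, 153, 136], dtype=uint8)]
(np.int32(13), (0.5682373642921448, -0.054763756692409515), (0.11836954951286316, 0.1790696531534195), 15.01681137084961, (319, 221, 94, 41), array([[ 0.4879,  0.0164],
       [ 0.5343, -0.1566],
       [ 0.6486, -0.1259],
       [ 0.6022,  0.047 ]], dtype=float32))
guide [0.6429 0.1027 0.125 ]
guide [0.6377 0.182  0.125 ]
guide [0.518  0.0982 0.125 ]
guide [0.5125 0.1766 0.125 ]
table [ 0.3634 -0.2033  0.1   ] [ 0.3652 -0.203   0.1011]
table [0.3489 0.0514 0.1   ] [0.192  0.0608 0.0013]
table [ 0.7008 -0.1874  0.1   ] [ 0.7045 -0.1866  0.1034]
rng plate [ 0.5782 -0.0213  0.1122]
side [array([178, 175, 159], dtype=uint8)]
(np.int32(14), (0.5654163956642151, -0.05758368968963623), (0.12104728072881699, 0.18016240000724792), 14.658522605895996, (264, 188, 87, 57), array([[ 0.4841,  0.0142],
       [ 0.5297, -0.16  ],
       [ 0.6468, -0.1294],
       [ 0.6012,  0.0449]], dtype=float32))
guide [0.5121 0.1752 0.125 ]
guide [0.5143 0.0938 0.125 ]
guide [0.6393 0.1813 0.125 ]
guide [0.641  0.0996 0.125 ]
rng plate [ 0.5613 -0.0353  0.1117]
```

```bash
cat > w.py <<'E'
import numpy as np
from scipy.spatial.transform import Rotation as Ro
from bench import monitor
A=np.radians(92.8); f=np.array([np.cos(A),np.sin(A),0]); l=np.array([-np.sin(A),np.cos(A),0]); O=np.array([.5772,.1387,.1])
def G(P): r=np.array(P)-O; return np.array([r@f,r@l,r[2]])
def W(s,la,z): return O+s*f+la*l+np.array([0,0,z-.1])
def where():
    s=monitor.get_state(); R=Ro.from_rotvec(s['tool_rot']).as_matrix()
    return s,R
def go(s,la,z,yh):  # target guides coords, tool y heading deg
    st,R=where(); p=st['position']; d=R.T@(W(s,la,z)-p)
    y=R[:,1]; h=np.degrees(np.arctan2(y[1],y[0])); tgt=(yh-h+180)%360-180
    zt=R[:,2]; Rt=np.column_stack([np.cross([np.cos(np.radians(yh)),np.sin(np.radians(yh)),0],[0,0,-1]),[np.cos(np.radians(yh)),np.sin(np.radians(yh)),0],[0,0,-1]])
    rel=Ro.from_matrix(R.T@Rt).as_rotvec(degrees=True)
    print('t',st['time'],'p',p.round(4),'G',G(p).round(4),'yhead',round(h,2),'q',st['joint_positions'].round(2),'grip',st['grip_width'],'F',st['ft_force'].round(1))
    print('need shift (tool now)',d.round(4),'rotvec',rel.round(2),'world tgt',W(s,la,z).round(4))
E
python3 -c "
from w import *
go(-.194,.12,.3,92.8);go(-.194,.12,.3,-87.2)"
```

```text
t 0.25 p [0.2767 0.5879 0.1974] G [0.4633 0.2782 0.0974] yhead 64.8 q [-1.12  0.32 -0.07  1.45  0.02  1.37 -0.06] grip 0.9967260521305241 F [-0.5  0.9 -0. ]
need shift (tool now) [-0.4483 -0.5062 -0.1022] rotvec [-5.0e-02 -1.0e-02 -2.8e+01] world tgt [ 0.4668 -0.0609  0.3   ]
t 0.25 p [0.2767 0.5879 0.1974] G [0.4633 0.2782 0.0974] yhead 64.8 q [-1.12  0.32 -0.07  1.45  0.02  1.37 -0.06] grip 0.9967260521305241 F [-0.5  0.9 -0. ]
need shift (tool now) [-0.4483 -0.5062 -0.1022] rotvec [-1.00e-02  6.00e-02  1.52e+02] world tgt [ 0.4668 -0.0609  0.3   ]
```

```bash
python3 -m pendant '[[[0,0,0],[0,0,-0.035],-1],[[0,0,-9.3],[0,0,-0.035],-1],[[0,0,-9.3],[0,0,-0.035],-1],[[0,0,-9.4],[0,0,0],-1],[[0,0,0],[0,0,0],-1]]'; python3 -c "
from w import *
go(-.194,.12,.3,92.8)"
```

```text
time: 0.88
position: [0.2768, 0.5882, 0.303]
tool_rot: [-0.074, 3.141, 0.0]
ft_force: [0.0, -0.7, -0.1]
grip_width: 0.997
t 0.875 p [0.2768 0.5882 0.303 ] G [0.4636 0.2781 0.203 ] yhead 92.7 q [-1.08  0.3  -0.13  1.27  0.04  1.57  0.42] grip 0.9972361501064223 F [ 0.  -0.7 -0.1]
need shift (tool now) [-0.1592 -0.6573  0.0028] rotvec [ 0.02  0.   -0.1 ] world tgt [ 0.4668 -0.0609  0.3   ]
```

```bash
python3 -m pendant '[[[0,0,0],[-0.01,-0.041,0],-1],[[0,0,0],[-0.01,-0.041,0],-1],[[0,0,0],[-0.01,-0.041,0],-1],[[0,0,0],[-0.01,-0.041,0],-1],[[0,0,0],[-0.01,-0.041,0],-1],[[0,0,0],[-0.01,-0.041,0],-1],[[0,0,0],[-0.01,-0.041,0],-1],[[0,0,0],[-0.01,-0.041,0],-1]]'; python3 -m pendant '[[[0,0,0],[-0.01,-0.041,0],-1],[[0,0,0],[-0.01,-0.041,0],-1],[[0,0,0],[-0.01,-0.041,0],-1],[[0,0,0],[-0.01,-0.041,0],-1],[[0,0,0],[-0.01,-0.041,0],-1],[[0,0,0],[-0.01,-0.041,0],-1],[[0,0,0],[-0.01,-0.041,0],-1],[[0,0,0],[0,0,0],-1]]'
python3 -c "
from w import *
go(-.194,.12,.15,92.8)
from m import *
grab('scene','s2.png'); grab('side','d2.png'); grab('wrist','w2.png')"
```

```text
time: 1.88
position: [0.3727, 0.2627, 0.3021]
tool_rot: [0.071, -3.14, 0.001]
ft_force: [0.7, -0.6, 0.2]
grip_width: 1.002
time: 2.88
position: [0.4566, -0.0225, 0.3023]
tool_rot: [0.061, -3.14, 0.001]
ft_force: [-0.5, 0.3, -0.0]
grip_width: 1.001
t 2.875 p [ 0.4566 -0.0225  0.3023] G [-0.1551  0.1283  0.2023] yhead 92.23 q [-0.54 -0.16  0.47  1.74  0.07  1.54  1.53] grip 1.0010648669654845 F [-0.5  0.3 -0. ]
need shift (tool now) [-0.0089 -0.0387  0.1523] rotvec [-0.03 -0.05 -0.57] world tgt [ 0.4668 -0.0609  0.15  ]
```

View pics/w2.png

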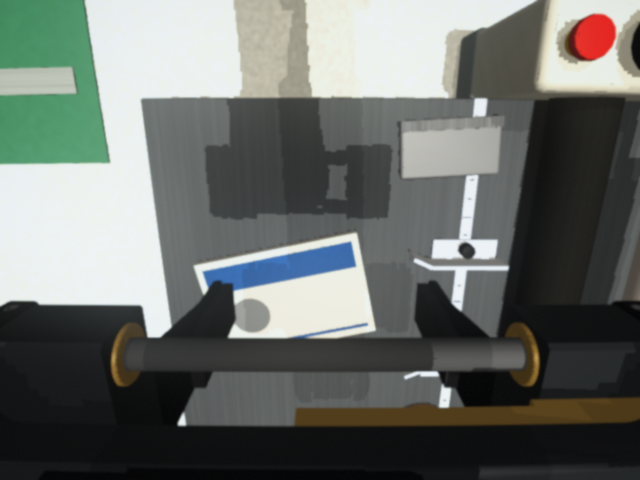

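View pics/s2.png

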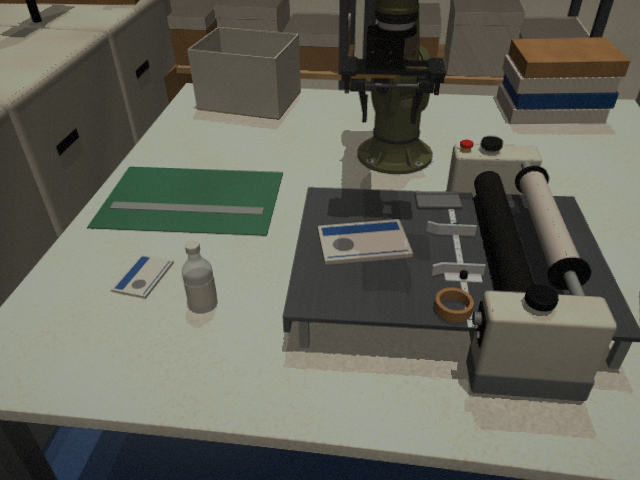

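```bash
python3 -c "
from w import *
from m import *
d=grab('wrist')
for p,z in [((142,98),.1),((440,98),.1),((430,268),.125),((507,268),.125),((195,264),.11),((357,234),.11),((375,330),.11)]:
  w=onz(d,*p,z); print(p,w.round(4),G(w).round(4))
for p,z in [((.4859,.0153),0),((.532,-.158),0),((.6475,-.1276),0),((.6017,.046),0)]: print(G([*p,.11]).round(4))
s=cv2.imread('pics/w2.png'); cv2.imwrite('pics/w2c.png',cv2.resize(s[80:440,140:540],None,fx=2,fy=2)[:600])
"
```

```text
(142, 98) [ 0.3615 -0.2019  0.1   ] [-0.3297  0.2321 -0.    ]
(440, 98) [0.348  0.0902 0.1   ] [-0.0373  0.2313 -0.    ]
(430, 268) [0.5168 0.0957 0.125 ] [-0.04    0.0625  0.025 ]
(507, 268) [0.513  0.1772 0.125 ] [0.0416 0.0622 0.025 ]
(195, 264) [ 0.5303 -0.1553  0.11  ] [-0.2913  0.0612  0.01  ]
(357, 234) [0.4878 0.0181 0.11  ] [-0.1161  0.0952  0.01  ]
(375, 330) [0.6023 0.0475 0.11  ] [-0.0924 -0.0206  0.01  ]
[-0.1188  0.0972  0.01  ]
[-0.2941  0.0596  0.01  ]
[-0.2694 -0.0572  0.01  ]
[-0.0938 -0.0199  0.01  ]
```

View pics/w2c.png

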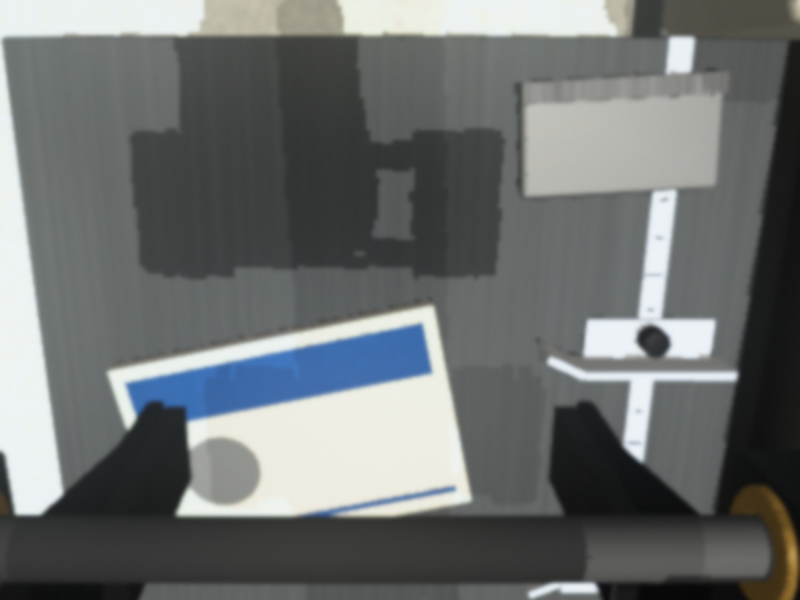

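The wrist view shows the plate's near corners at (195,264) and (357,234) and the +y guide at (430–507,268). All agree within ~2 mm with the scene and side measurements. The fingers go down on the plate's robot side to square and centre it first.

```bash
python3 -m pendant '[[[0,0,-0.5],[-0.0045,-0.02,0.038],-1],[[0,0,0],[-0.0045,-0.02,0.038],-1],[[0,0,0],[0,0,0.038],-1],[[0,0,0],[0,0,0.038],-1],[[0,0,0],[0,0,0],-1],[[0,0,0],[0,0,0],-1]]'
python3 -c "
from w import *
go(-.194,.12,.104,92.8)"
```

```text
time: 3.82
position: [0.4687, -0.0576, 0.1522]
tool_rot: [-0.092, 3.138, 0.0]
ft_force: [0.2, -0.7, 0.8]
grip_width: 1.003
t 3.825 p [ 0.4687 -0.0576  0.1522] G [-0.1907  0.118   0.0522] yhead 93.36 q [-0.5  -0.05  0.55  1.96  0.03  1.23  1.67] grip 1.003055138278183 F [ 0.2 -0.7  0.8]
need shift (tool now) [ 0.0021 -0.0033  0.0482] rotvec [0.   0.1  0.56] world tgt [ 0.4668 -0.0609  0.104 ]
```

```bash
python3 -m pendant '[[[0,0,0.5],[0.003,-0.003,0.024],-1],[[0,0,0],[0,0,0.024],-1],[[0,0,0],[0,0,0],-1],[[0,0,0],[0,0,0],-1]]'
python3 -c "
from w import *
go(-.194,.0695,.104,92.8)
from m import *
grab('wrist','w3.png');grab('scene','s3.png');grab('side','d3.png')"
```

```text
time: 4.32
position: [0.4664, -0.0612, 0.1047]
tool_rot: [-0.077, 3.138, 0.0]
ft_force: [0.1, 0.4, 0.7]
grip_width: 0.995
t 4.325 p [ 0.4664 -0.0612  0.1047] G [-0.1943  0.1204  0.0047] yhead 92.82 q [-0.49 -0.01  0.57  2.02  0.    1.13  1.69] grip 0.9949214546913944 F [0.1 0.4 0.7]
need shift (tool now) [-0.0509  0.0003  0.0009] rotvec [0.01 0.17 0.02] world tgt [ 0.5173 -0.0585  0.104 ]
```

View pics/w3.png

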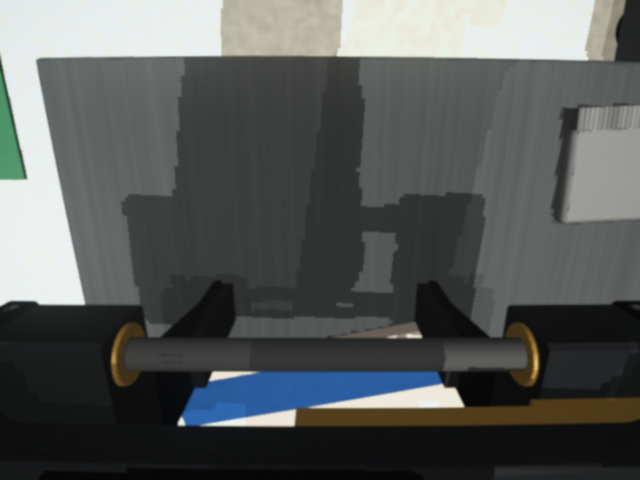

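View pics/s3.png

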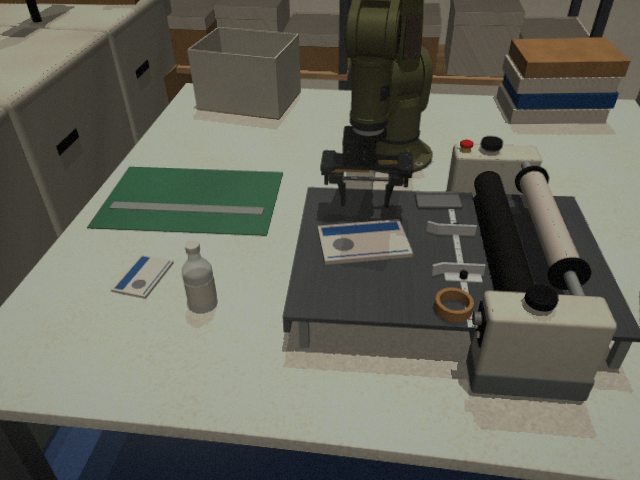

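The fingertips stand just behind the plate at scene (340,205) and (388,205). I push slowly across, and stop slightly short to check.

```bash
python3 -m pendant '[[[0,0,0],[-0.006,0,0],-1],[[0,0,0],[-0.006,0,0],-1],[[0,0,0],[-0.006,0,0],-1],[[0,0,0],[-0.006,0,0],-1],[[0,0,0],[-0.006,0,0],-1],[[0,0,0],[-0.006,0,0],-1],[[0,0,0],[-0.006,0,0],-1],[[0,0,0],[0,0,0],-1]]'
python3 -c "
from w import *
go(-.194,.0695,.104,92.8)
from m import *
grab('scene','s4.png');d=grab('side','d4.png')
q=quad(d,(300,215)); print(q); print([G([*p,.11]).round(4) for p in q[-1]])"
```

```text
time: 5.48
position: [0.5073, -0.0594, 0.1028]
tool_rot: [0.077, -3.141, 0.0]
ft_force: [0.3, -0.1, 0.1]
grip_width: 0.999
t 5.475 p [ 0.5073 -0.0594  0.1028] G [-0.1944  0.0795  0.0028] yhead 92.81 q [-0.48  0.1   0.57  1.93 -0.06  1.13  1.74] grip 0.9986319149040529 F [ 0.3 -0.1  0.1]
need shift (tool now) [-0.01    0.0004 -0.0012] rotvec [-0.02 -0.    0.01] world tgt [ 0.5173 -0.0585  0.104 ]
(np.int32(0), (0.8689472675323486, 0.2048184871673584), (1.6938133239746094, 2.3854169845581055), 55.45589065551758, (0, 0, 640, 390), array([[-0.59370506,  0.18354404],
       [ 1.3711388 , -1.169084  ],
       [ 2.3315997 ,  0.22609293],
       [ 0.36675572,  1.5787209 ]], dtype=float32))
[array([0.102 , 1.1673, 0.01  ]), array([-1.345 , -0.7291,  0.01  ]), array([ 1.6000e-03, -1.7566e+00,  1.0000e-02]), array([1.4486, 0.1398, 0.01  ])]
```

View pics/d4.png

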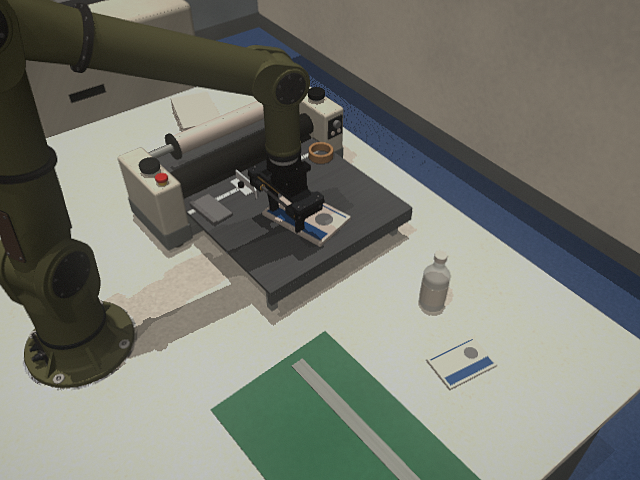

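View pics/s4.png

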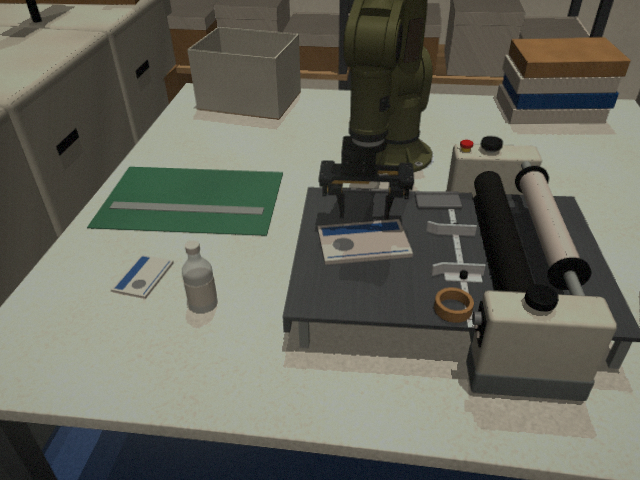

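```bash
python3 -c "
import cv2,numpy as np
a,b=[cv2.resize(cv2.imread('pics/'+n)[180:280,300:440],None,fx=5,fy=5,interpolation=cv2.INTER_CUBIC)[:,:] for n in('s3.png','s4.png')]
cv2.imwrite('pics/cmp.png',np.vstack([a,b])[:,:].astype(np.uint8)[100:700])
cv2.imwrite('pics/cmpb.png',b)"
```

```text
(no output)
```

View pics/cmpb.png

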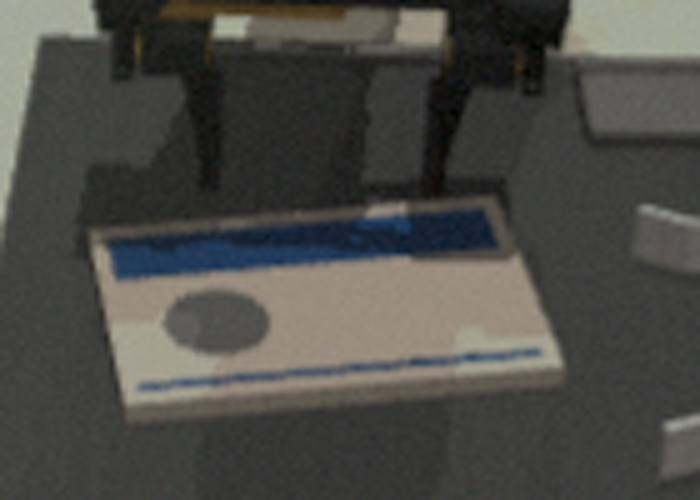

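```bash
python3 -c "
from w import *
from m import *
s,R=where()
d=grab('scene')
print(s['position'],s['joint_positions'].round(3))
for y in(-.05,0,.05): print(proj(d,s['position']+R@[0,y,0]))
for u,v in[(342,217),(387,217),(388,212),(343,212)]: print(byrange(d,u,v), d['color'][v,u])
for u,v in[(399,219)]: print(proj(d,[.4859,.0153,.11]))
for n in('s3','s4'): pass
cv2.imwrite('pics/w4.png',grab('wrist')['color'][...,::-1])
"
```

```text
[ 0.50678997 -0.05941027  0.10280588] [-0.478  0.097  0.575  1.932 -0.058  1.129  1.74 ]
[341.1231658  224.34013276]
[363.90724521 225.26247167]
[386.85726558 226.18663335]
[ 0.47876067 -0.11049592  0.10109969] [29 30 28]
[ 0.51307484 -0.01079953  0.1333349 ] [16 12  8]
[ 0.51518501 -0.00955459  0.14786094] [9 8 8]
[ 0.51735767 -0.10499805  0.14168843] [31 31 27]
[398.74535306 219.39690758]
```

View pics/w4.png

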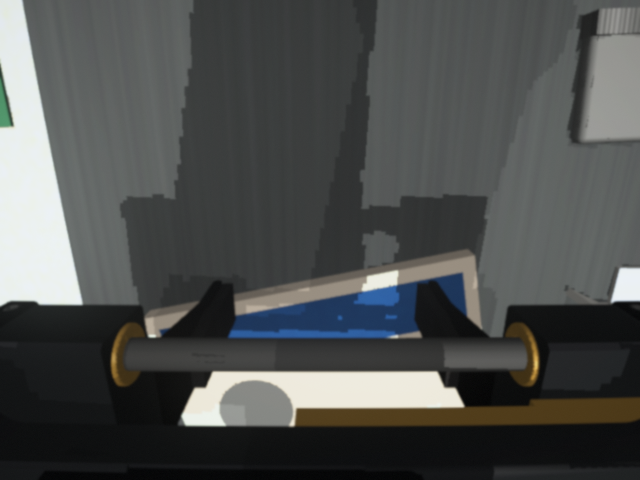

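The fingers, when open, are shorter than the shut TCP. The wrist picture shows them hovering over the plate, with the plate still visible under both tips. The range data puts the tips near z≈0.13. Next I back off, lower gently to find the table, and then push.

```bash
python3 -m pendant '[[[0,0,0],[0.015,0,0],-1],[[0,0,0],[0.015,0,0],-1],[[0,0,0],[0.010,0,0],-1],[[0,0,0],[0,0,0.004],-1],[[0,0,0],[0,0,0.004],-1],[[0,0,0],[0,0,0],-1]]'
python3 -c "
from w import *
from m import *
go(-.194,.12,.104,92.8)
d=grab('scene');cv2.imwrite('pics/s5.png',cv2.resize(d['color'][170:250,310:420,::-1],None,fx=6,fy=6))
s,R=where()
for z in(0,-.005,-.01,-.015,-.02,-.03): print(z,proj(d,s['position']+R@[0,.05,z]).round(1),proj(d,s['position']+R@[0,-.05,z]).round(1))
"
```

```text
time: 6.42
position: [0.4669, -0.0613, 0.0944]
tool_rot: [0.077, -3.14, 0.001]
ft_force: [-0.6, -0.2, -0.4]
grip_width: 0.998
t 6.425 p [ 0.4669 -0.0613  0.0944] G [-0.1944  0.1199 -0.0056] yhead 92.81 q [-0.49  0.01  0.57  2.03 -0.    1.11  1.7 ] grip 0.9980103802497245 F [-0.6 -0.2 -0.4]
need shift (tool now) [ 0.0001  0.0004 -0.0096] rotvec [-0.02 -0.04  0.01] world tgt [ 0.4668 -0.0609  0.104 ]
0 [386.4 218.7] [342. 217.]
-0.005 [386.6 216.9] [342.1 215.2]
-0.01 [386.7 215.1] [342.1 213.3]
-0.015 [386.9 213.3] [342.1 211.5]
-0.02 [387.  211.4] [342.2 209.7]
-0.03 [387.3 207.7] [342.2 206. ]
```

View pics/s5.png

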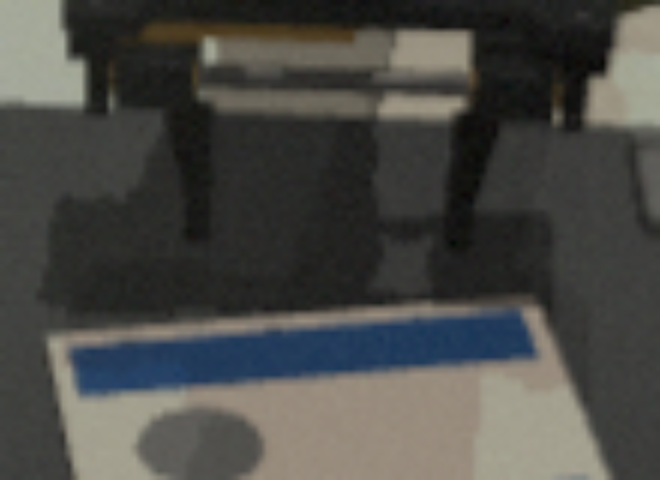

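```bash
python3 -m pendant '[[[0,0,0],[0,0,0.004],-1],[[0,0,0],[0,0,0.004],-1],[[0,0,0],[0,0,0],-1]]'; for i in 1 2 3; do :; done; python3 -m pendant '[[[0,0,0],[0,0,0.002],-1],[[0,0,0],[0,0,0],-1]]'; python3 -m pendant '[[[0,0,0],[0,0,0.002],-1],[[0,0,0],[0,0,0],-1]]'; python3 -c "
from w import *
from m import *
d=grab('scene');cv2.imwrite('pics/s6.png',cv2.resize(d['color'][170:250,310:420,::-1],None,fx=6,fy=6))"
```

```text
time: 6.85
position: [0.4666, -0.0613, 0.0864]
tool_rot: [0.077, -3.14, 0.0]
ft_force: [0.4, -0.8, -0.2]
grip_width: 1.001
time: 7.1
position: [0.4669, -0.0613, 0.0848]
tool_rot: [0.077, -3.141, -0.0]
ft_force: [-0.3, 0.2, 0.5]
grip_width: 0.999
time: 7.35
position: [0.4668, -0.0613, 0.0827]
tool_rot: [0.077, -3.14, -0.0]
ft_force: [-0.1, 1.1, 1.1]
grip_width: 0.999
```

View pics/s6.png

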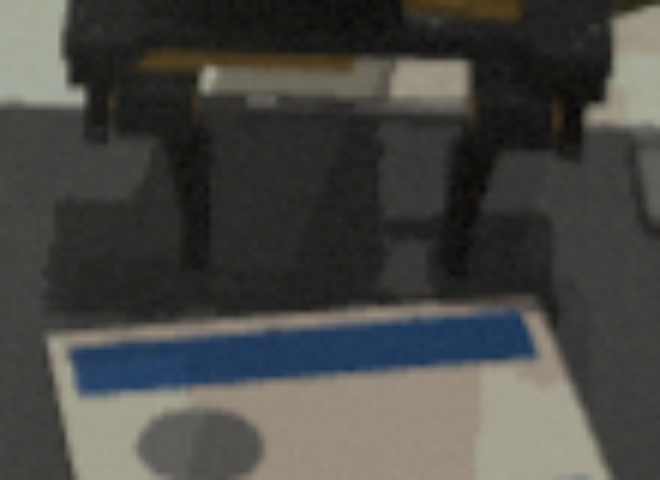

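```bash
python3 -m pendant '[[[0,0,0],[0,0,0.001],-1],[[0,0,0],[0,0,0],-1]]'|egrep 'pos|force'; python3 -m pendant '[[[0,0,0],[0,0,0.001],-1],[[0,0,0],[0,0,0],-1]]'|egrep 'pos|force'
```

```text
position: [0.4669, -0.0613, 0.0818]
ft_force: [0.6, 0.5, 1.4]
position: [0.4669, -0.0613, 0.0808]
ft_force: [-0.3, 0.9, -0.8]
```

```bash
python3 -m pendant '[[[0,0,0],[0,0,0.001],-1],[[0,0,0],[0,0,0],-1]]'|egrep 'pos|force'; python3 -m pendant '[[[0,0,0],[0,0,0.001],-1],[[0,0,0],[0,0,0],-1]]'|egrep 'pos|force'
```

```text
position: [0.4669, -0.0613, 0.0798]
ft_force: [0.4, -0.8, 0.4]
position: [0.4669, -0.0613, 0.0788]
ft_force: [-0.6, -0.7, -0.6]
```

```bash
python3 -m pendant '[[[0,0,0],[0,0,0.001],-1],[[0,0,0],[0,0,0],-1]]'|egrep 'pos|force'; python3 -m pendant '[[[0,0,0],[0,0,0.001],-1],[[0,0,0],[0,0,0],-1]]'|egrep 'pos|force'; python3 -c "
from w import *
from m import *
d=grab('scene');cv2.imwrite('pics/s7.png',cv2.resize(d['color'][170:250,310:420,::-1],None,fx=6,fy=6))
d=grab('side','d7.png');cv2.imwrite('pics/d7c.png',cv2.resize(d['color'][150:270,200:360,::-1],None,fx=5,fy=5))"
```

```text
position: [0.4669, -0.0613, 0.0778]
ft_force: [-0.4, 0.2, 0.3]
position: [0.4669, -0.0613, 0.0768]
ft_force: [-0.1, 0.3, -0.0]
```

View pics/s7.png

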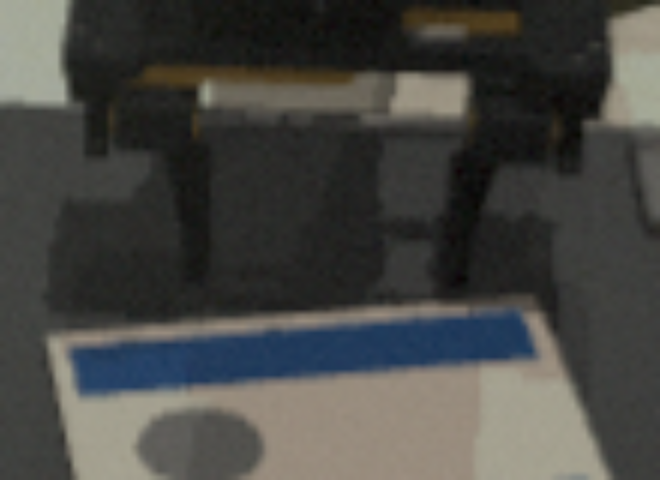

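View pics/d7c.png

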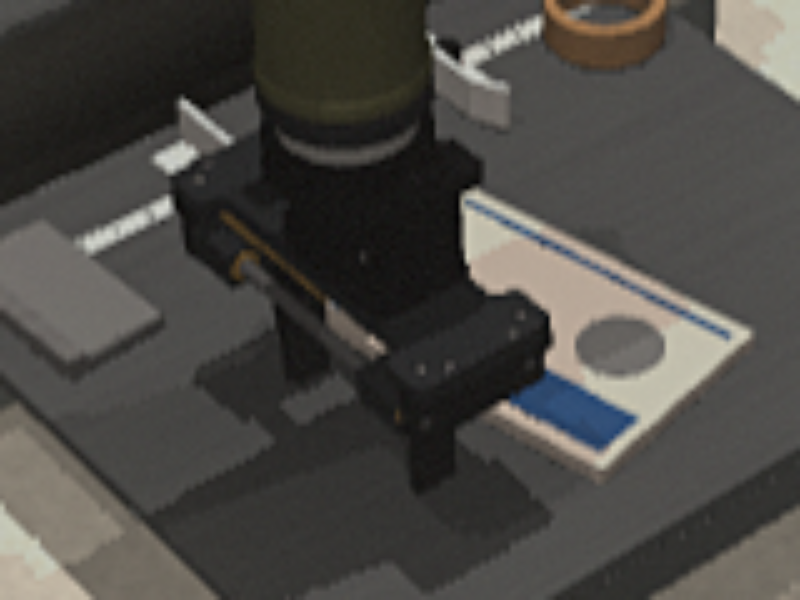

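```bash
python3 -m pendant '[[[0,0,0],[0,0,0.001],-1],[[0,0,0],[0,0,0],-1]]'|egrep 'pos|force'; python3 -m pendant '[[[0,0,0],[0,0,0.001],-1],[[0,0,0],[0,0,0],-1]]'|egrep 'pos|force';python3 -m pendant '[[[0,0,0],[0,0,0.001],-1],[[0,0,0],[0,0,0],-1]]'|egrep 'pos|force'
```

```text
position: [0.467, -0.0613, 0.0758]
ft_force: [-0.4, -0.4, -0.9]
position: [0.467, -0.0613, 0.0757]
ft_force: [-2.9, 0.2, 7.2]
position: [0.467, -0.0613, 0.0757]
ft_force: [-7.2, 0.9, 14.3]
```

Table contact is at TCP z = 0.0757, so the open tips sit 24 mm behind the TCP. I raise to 3 mm of tip clearance and push across.

```bash
python3 -m pendant '[[[0,0,0],[0,0,-0.005],-1],[[0,0,0],[0,0,0],-1]]'; python3 -m pendant '[[[0,0,0],[-0.006,0,0],-1],[[0,0,0],[-0.006,0,0],-1],[[0,0,0],[-0.006,0,0],-1],[[0,0,0],[-0.006,0,0],-1],[[0,0,0],[-0.006,0,0],-1],[[0,0,0],[-0.006,0,0],-1],[[0,0,0],[0,0,0],-1]]'
python3 -c "
from w import *
go(-.194,.0695,.079,92.8)
from m import *
d=grab('scene','s8.png');cv2.imwrite('pics/s8c.png',cv2.resize(d['color'][170:290,300:460,::-1],None,fx=5,fy=5))"
```

```text
time: 10.0
position: [0.4673, -0.0613, 0.0791]
tool_rot: [-0.077, 3.14, 0.0]
ft_force: [-0.5, -0.2, 0.1]
grip_width: 1.001
time: 10.88
position: [0.5035, -0.0596, 0.0789]
tool_rot: [-0.077, 3.14, -0.001]
ft_force: [0.4, 0.1, 0.5]
grip_width: 0.999
t 10.875 p [ 0.5035 -0.0596  0.0789] G [-0.1945  0.0833 -0.0211] yhead 92.8 q [-0.48  0.12  0.58  1.96 -0.07  1.08  1.75] grip 0.9992260507430571 F [0.4 0.1 0.5]
need shift (tool now) [-0.0138  0.0005 -0.0001] rotvec [-0.02  0.02  0.  ] world tgt [ 0.5173 -0.0585  0.079 ]
```

View pics/s8c.png

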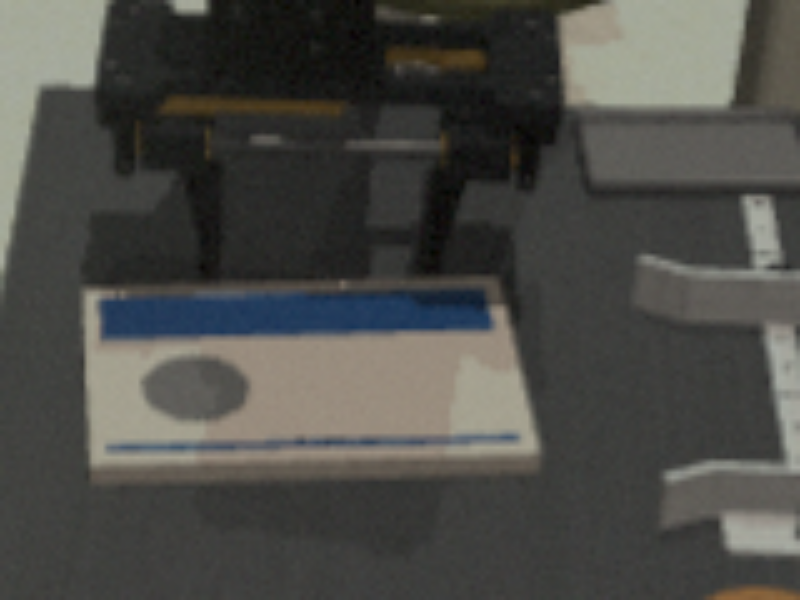

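The plate has turned nearly square, with its near edge at crop y≈285. I carry on.

```bash
python3 -m pendant '[[[0,0,0],[-0.005,0,0],-1],[[0,0,0],[-0.004,0,0],-1],[[0,0,0],[0,0,0],-1]]'
python3 -c "
from w import *
go(-.194,.0695,.079,92.8)
from m import *
d=grab('scene','s9.png');cv2.imwrite('pics/s9c.png',cv2.resize(d['color'][170:290,300:460,::-1],None,fx=5,fy=5))"
```

```text
time: 11.3
position: [0.5123, -0.0591, 0.0789]
tool_rot: [-0.077, 3.14, -0.0]
ft_force: [0.5, 0.6, -0.1]
grip_width: 1.002
t 11.3 p [ 0.5123 -0.0591  0.0789] G [-0.1944  0.0745 -0.0211] yhead 92.8 q [-0.47  0.14  0.58  1.94 -0.09  1.08  1.76] grip 1.001693208863539 F [ 0.5  0.6 -0.1]
need shift (tool now) [-0.005   0.0004 -0.0001] rotvec [-0.01  0.02  0.  ] world tgt [ 0.5173 -0.0585  0.079 ]
```

View pics/s9c.png

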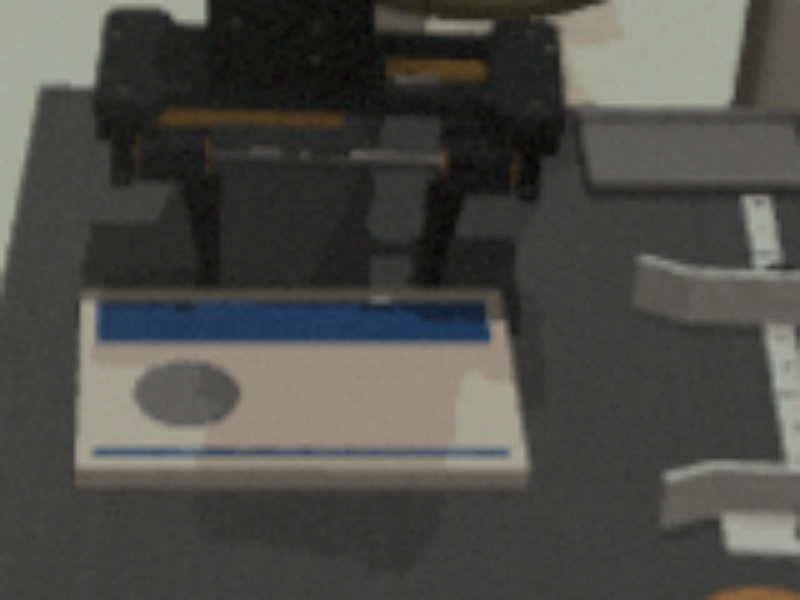

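```bash
python3 -c "
from w import *
from m import *
d=grab('scene')
for p in [(79,468),(528,467),(80,290),(498,288)]: print(G(onz(d,p[0]/5+300,p[1]/5+170,.11)).round(4))
for p in [(667,468),(640,258),(690,266),(712,461)]: print('g',G(onz(d,p[0]/5+300,p[1]/5+170,.125)).round(4))
"
```

```text
[-0.2871 -0.0664  0.01  ]
[-0.1093 -0.0529  0.01  ]
[-0.2974  0.0529  0.01  ]
[-0.1178  0.0668  0.01  ]
g [-0.0578 -0.0677  0.025 ]
g [-0.0588  0.072   0.025 ]
g [-0.0381  0.0676  0.025 ]
g [-0.0402 -0.0622  0.025 ]
```

The plate is centred to about 0 mm, but the leading finger did the turning and 4° of yaw remains (scene crop near edge from 290 to 288, gap at the trailing finger). Pushing the trailing end with both fingers square will take that out, so I move there now.

```bash
python3 -m pendant '[[[0,0,0],[0.02,0,0],-1],[[0,0,0],[0,0,-0.045],-1],[[0,0,0],[0,0,-0.045],-1],[[0,0,10],[0,-0.04,0],-1],[[0,0,10],[0,-0.02,0],-1],[[0,0,10],[0,0,0],-1],[[0,0,10],[0,0,0],-1],[[0,0,10],[0,0,0],-1]]'; python3 -m pendant '[[[0,0,10],[0,0,0],-1],[[0,0,10],[0,0,0],-1],[[0,0,10],[0,0,0],-1],[[0,0,10],[0,0,0],-1],[[0,0,0],[0,0,0],-1]]'
python3 -c "
from w import *
go(-.335,0,.13,2.8)"
```

```text
time: 12.4
position: [0.4913, -0.12, 0.1689]
tool_rot: [1.266, 2.875, 0.0]
ft_force: [1.2, -0.6, 0.4]
grip_width: 0.999
time: 13.02
position: [0.4913, -0.1199, 0.1689]
tool_rot: [2.164, 2.277, 0.0]
ft_force: [-0.0, 0.6, 0.0]
grip_width: 0.997
t 13.025 p [ 0.4913 -0.1199  0.1689] G [-0.2541  0.0984  0.0689] yhead 2.9 q [-0.45  0.02  0.65  1.86 -0.01  1.26  0.25] grip 0.9974599997953499 F [-0.   0.6  0. ]
need shift (tool now) [-0.081   0.0983  0.0389] rotvec [ 0.01 -0.01  0.1 ] world tgt [ 0.5936 -0.1959  0.13  ]
```

```bash
python3 -m pendant '[[[0,0,0],[-0.027,0.033,0],-1],[[0,0,0],[-0.027,0.033,0],-1],[[0,0,0],[-0.027,0.033,0],-1],[[0,0,0],[0,0,0],-1],[[0,0,0],[0,0,0.04],-1],[[0,0,0],[0,0,0.04],-1],[[0,0,0],[0,0,0],-1],[[0,0,0],[0,0,0],-1]]'
python3 -c "
from w import *
go(-.335,0,.079,2.8)"
```

```text
time: 14.02
position: [0.5949, -0.1959, 0.0906]
tool_rot: [2.164, 2.275, 0.002]
ft_force: [0.5, -0.0, 0.2]
grip_width: 1.0
t 14.025 p [ 0.5949 -0.1959  0.0906] G [-0.3351 -0.0013 -0.0094] yhead 2.87 q [-0.28  0.4   0.69  1.67 -0.27  1.17  0.54] grip 1.000229635229939 F [ 0.5 -0.   0.2]
need shift (tool now) [ 0.0001 -0.0013  0.0116] rotvec [0.12 0.01 0.07] world tgt [ 0.5936 -0.1959  0.079 ]
```

```bash
python3 -m pendant '[[[0,0,0],[0,-0.001,0.0065],-1],[[0,0,0],[0,0,0.005],-1],[[0,0,0],[0.006,0,0],-1],[[0,0,0],[0.006,0,0],-1],[[0,0,0],[0.006,0,0],-1],[[0,0,0],[0,0,0],-1]]'
python3 -c "
from w import *
go(-.127,0,.079,2.8)
from m import *
d=grab('scene','s10.png');cv2.imwrite('pics/s10c.png',cv2.resize(d['color'][170:320,290:490,::-1],None,fx=4,fy=4))"
```

```text
time: 14.78
position: [0.5926, -0.177, 0.0774]
tool_rot: [-2.165, -2.277, -0.001]
ft_force: [0.0, 0.0, -0.5]
grip_width: 1.003
t 14.775 p [ 0.5926 -0.177   0.0774] G [-0.316   0.     -0.0226] yhead 2.88 q [-0.3   0.4   0.69  1.7  -0.27  1.14  0.51] grip 1.0030017366974044 F [ 0.   0.  -0.5]
need shift (tool now) [ 0.189   0.0003 -0.0015] rotvec [ 0.02 -0.03  0.08] world tgt [0.5834 0.0119 0.079 ]
```

View pics/s10c.png

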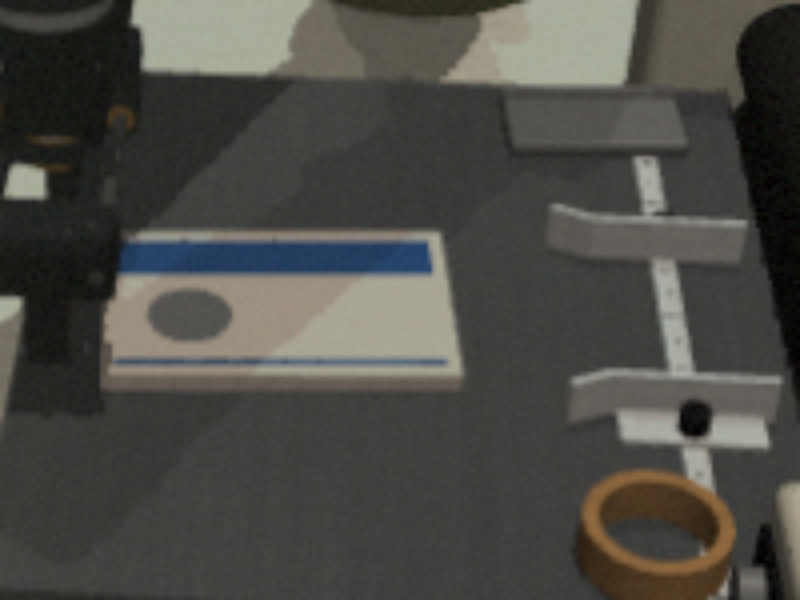

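The fingers are behind the trailing end (scene crop 50–100, 360). I push forward to just before the guide entry, then look.

```bash
python3 -m pendant '[[[0,0,0],[0.007,0,-0.001],-1],[[0,0,0],[0.007,0,0],-1],[[0,0,0],[0.007,0,0],-1],[[0,0,0],[0.007,0,0],-1],[[0,0,0],[0.007,0,0],-1],[[0,0,0],[0.007,0,0],-1],[[0,0,0],[0.007,0,0],-1],[[0,0,0],[0,0,0],-1]]'
python3 -c "
from w import *
go(-.127,0,.079,2.8)
from m import *
d=grab('scene','s11.png');cv2.imwrite('pics/s11c.png',cv2.resize(d['color'][170:320,290:490,::-1],None,fx=4,fy=4))
grab('wrist','w11.png')"
```

```text
time: 15.82
position: [0.59, -0.1279, 0.0783]
tool_rot: [-2.165, -2.276, -0.001]
ft_force: [-0.1, 0.8, -0.3]
grip_width: 1.001
t 15.825 p [ 0.59   -0.1279  0.0783] G [-2.669e-01  2.000e-04 -2.170e-02] yhead 2.88 q [-0.39  0.36  0.68  1.74 -0.25  1.13  0.41] grip 1.001030580457495 F [-0.1  0.8 -0.3]
need shift (tool now) [ 0.1399  0.0004 -0.0006] rotvec [ 0.   -0.04  0.08] world tgt [0.5834 0.0119 0.079 ]
```

View pics/s11c.png

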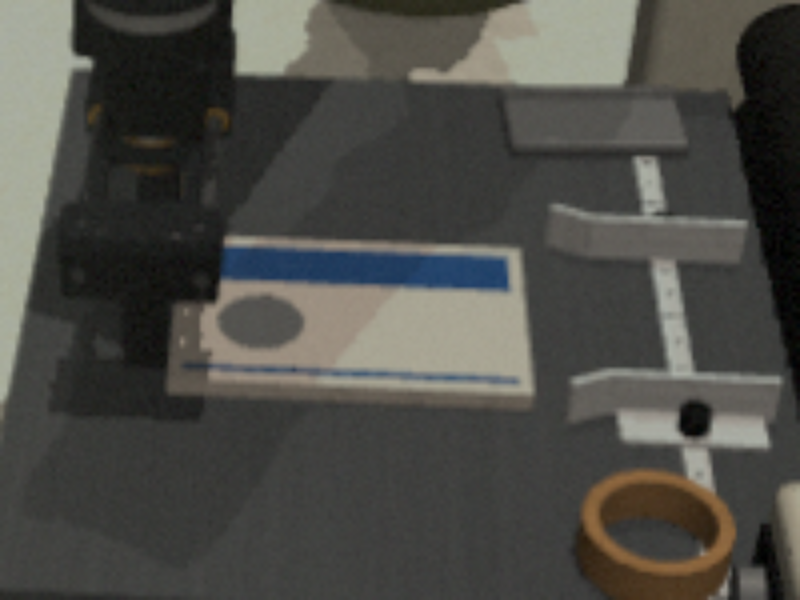

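View pics/w11.png

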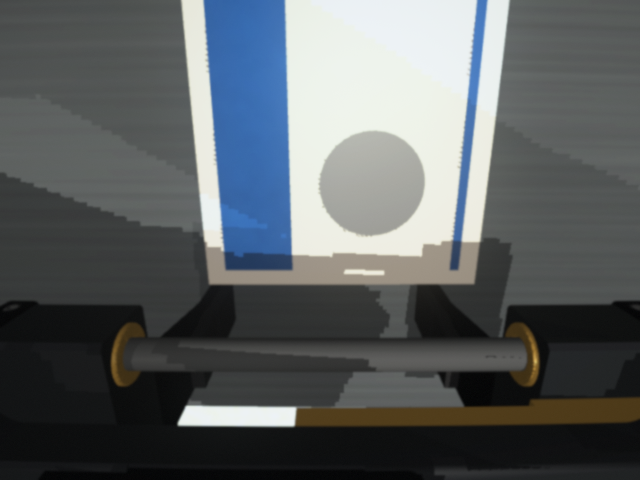

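```bash
python3 -c "
from w import *
from m import *
d=grab('wrist')
for p in [(209,284),(474,284),(184,3),(507,3)]: print('w',G(onz(d,*p,.11)).round(4))
d=grab('scene')
for p in [(522,248),(534,394),(168,388)]: print('s',G(onz(d,p[0]/4+290,p[1]/4+170,.11)).round(4))
"
```

```text
w [-0.2558  0.0526  0.01  ]
w [-0.2558 -0.0677  0.01  ]
w [-0.1432  0.0518  0.01  ]
w [-0.143 -0.067  0.01 ]
s [-0.0741  0.0539  0.01  ]
s [-0.0751 -0.0661  0.01  ]
s [-0.2542 -0.0745  0.01  ]
```

The plate is now square (wrist corners (209,284), (474,284)), but its centre is 7 mm to −y, more than I like against a 2 mm clearance. I nudge it back from the −y side with both fingers.

```bash
python3 -m pendant '[[[0,0,0],[-0.02,0,0],-1],[[0,0,0],[0,0,-0.04],-1],[[0,0,0],[0,0,-0.04],-1],[[0,0,-10],[0,0.032,0],-1],[[0,0,-10],[0.032,0.032,0],-1],[[0,0,-10],[0.045,0.032,0],-1],[[0,0,-10],[0,0,0],-1],[[0,0,-10],[0,0,0],-1]]'; python3 -m pendant '[[[0,0,-10],[0,0,0],-1],[[0,0,-10],[0,0,0],-1],[[0,0,-10],[0,0,0],-1],[[0,0,-10],[0,0,0],-1],[[0,0,0],[0,0,0],-1]]'
python3 -c "
from w import *
go(-.165,-.095,.155,92.8)"
```

```text
time: 17.02
position: [0.6592, -0.0545, 0.158]
tool_rot: [-0.991, -2.981, 0.001]
ft_force: [-0.8, -1.2, 0.1]
grip_width: 1.0
time: 17.65
position: [0.659, -0.0558, 0.1583]
tool_rot: [0.073, -3.141, -0.0]
ft_force: [-1.2, 0.3, 0.0]
grip_width: 1.002
t 17.65 p [ 0.659  -0.0558  0.1583] G [-0.1982 -0.0722  0.0583] yhead 92.66 q [-0.26  0.38  0.4   1.49 -0.15  1.31  1.77] grip 1.0016192143068574 F [-1.2  0.3  0. ]
need shift (tool now) [-0.0227  0.0333  0.0033] rotvec [ 0.01 -0.   -0.14] world tgt [ 0.6801 -0.0215  0.155 ]
```

```bash
python3 -m pendant '[[[0,0,0],[-0.023,0.017,0],-1],[[0,0,0],[0,0.016,0],-1],[[0,0,0],[0,0,0.038],-1],[[0,0,0],[0,0,0.038],-1],[[0,0,0],[0,0,0],-1],[[0,0,0],[0,0,0],-1]]'
python3 -c "
from w import *
go(-.165,-.070,.079,92.8)"
```

```text
time: 18.4
position: [0.6807, -0.0211, 0.0838]
tool_rot: [-0.076, 3.14, 0.0]
ft_force: [0.5, -0.1, -0.2]
grip_width: 1.001
t 18.4 p [ 0.6807 -0.0211  0.0838] G [-0.1647 -0.0956 -0.0162] yhead 92.76 q [-0.29  0.47  0.37  1.52 -0.18  1.19  1.74] grip 1.000566442309738 F [ 0.5 -0.1 -0.2]
need shift (tool now) [ 0.0256 -0.0003  0.0048] rotvec [-0.    0.06 -0.04] world tgt [ 0.6552 -0.0227  0.079 ]
```

```bash
python3 -m pendant '[[[0,0,0],[0,0,0.0045],-1],[[0,0,0],[0.006,0,0],-1],[[0,0,0],[0.006,0,0],-1],[[0,0,0],[0.005,0,0],-1],[[0,0,0],[0.004,0,0],-1],[[0,0,0],[0.004,0,0],-1],[[0,0,0],[0,0,0],-1],[[0,0,0],[0,0,0],-1]]'
python3 -c "
from w import *
go(-.165,-.070,.079,92.8)
from m import *
d=grab('wrist','w12.png');grab('scene','s12.png')"
```

```text
time: 19.4
position: [0.6553, -0.0224, 0.0778]
tool_rot: [0.077, -3.14, -0.0]
ft_force: [0.1, -0.1, 0.3]
grip_width: 1.002
t 19.4 p [ 0.6553 -0.0224  0.0778] G [-0.1647 -0.0702 -0.0222] yhead 92.8 q [-0.3   0.43  0.37  1.59 -0.17  1.16  1.73] grip 1.0016988758602636 F [ 0.1 -0.1  0.3]
need shift (tool now) [ 0.0002 -0.0003 -0.0012] rotvec [ 0.   -0.02  0.  ] world tgt [ 0.6552 -0.0227  0.079 ]
```

View pics/w12.png

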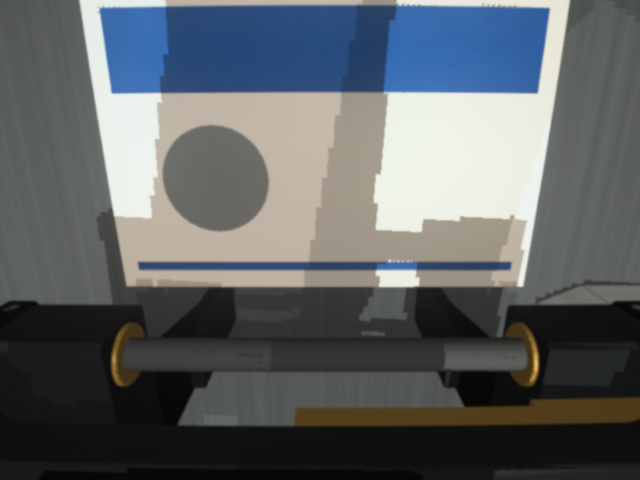

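```bash
python3 -c "
from w import *
from m import *
d=grab('wrist')
for p in [(127,287),(524,287),(80,0),(569,0)]: print('w',G(onz(d,*p,.11)).round(4))
d=grab('scene');cv2.imwrite('pics/s13c.png',cv2.resize(d['color'][170:320,290:490,::-1],None,fx=4,fy=4))
"
```

```text
w [-0.2549 -0.0596  0.01  ]
w [-0.074  -0.0596  0.01  ]
w [-0.2548  0.0558  0.01  ]
w [-0.0749  0.0557  0.01  ]
```

View pics/s13c.png

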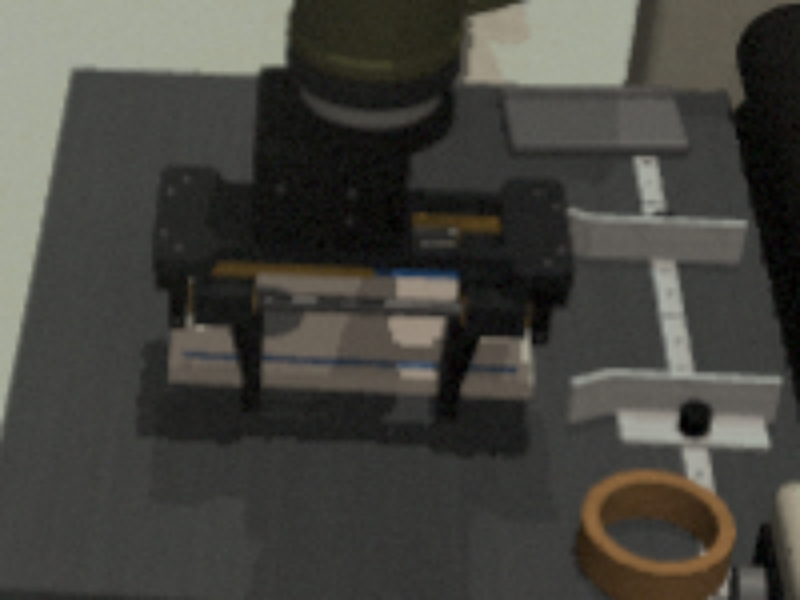

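The plate is square and centred: its −y edge is at −59.6 mm at both ends, per the wrist view corners (127,287) and (524,287). I return to the trailing end.

```bash
python3 -m pendant '[[[0,0,0],[-0.02,0,0],-1],[[0,0,0],[0,0,-0.04],-1],[[0,0,0],[0,0,-0.04],-1],[[0,0,0],[0.03,-0.042,0],-1],[[0,0,0],[0.03,-0.042,0],-1],[[0,0,0],[0.03,-0.042,0],-1],[[0,0,10],[0,0,0],-1],[[0,0,10],[0,0,0],-1]]'; python3 -m pendant '[[[0,0,10],[0,0,0],-1],[[0,0,10],[0,0,0],-1],[[0,0,10],[0,0,0],-1],[[0,0,10],[0,0,0],-1],[[0,0,10],[0,0,0],-1],[[0,0,10],[0,0,0],-1],[[0,0,10],[0,0,0],-1],[[0,0,0],[0,0,0],-1]]'
python3 -c "
from w import *
go(-.290,0,.079,2.8)"
```

```text
time: 20.6
position: [0.5913, -0.1527, 0.1581]
tool_rot: [0.482, 3.104, 0.001]
ft_force: [0.1, 0.8, -0.1]
grip_width: 1.0
time: 21.6
position: [0.5917, -0.1517, 0.1578]
tool_rot: [2.164, 2.277, -0.0]
ft_force: [-0.8, -0.5, -0.6]
grip_width: 0.999
t 21.6 p [ 0.5917 -0.1517  0.1578] G [-0.2907 -0.0003  0.0578] yhead 2.91 q [-0.34  0.3   0.67  1.63 -0.19  1.28  0.41] grip 0.9986571995908927 F [-0.8 -0.5 -0.6]
need shift (tool now) [ 0.0007 -0.0003  0.0788] rotvec [-0.01  0.01  0.11] world tgt [ 0.5914 -0.151   0.079 ]
```

```bash
python3 -m pendant '[[[0,0,0],[0,0,0.026],-1],[[0,0,0],[0,0,0.026],-1],[[0,0,0],[0,0,0.026],-1],[[0,0,0],[0,0,0],-1],[[0,0,0],[0.006,0,0],-1],[[0,0,0],[0.006,0,0],-1],[[0,0,0],[0.006,0,0],-1],[[0,0,0],[0.006,0,0],-1]]'
python3 -m pendant '[[[0,0,0],[0.006,0,0],-1],[[0,0,0],[0.006,0,0],-1],[[0,0,0],[0.006,0,0],-1],[[0,0,0],[0.006,0,0],-1],[[0,0,0],[0.006,0,0],-1],[[0,0,0],[0.006,0,0],-1],[[0,0,0],[0,0,0],-1]]'
python3 -c "
from w import *
go(-.127,0,.079,2.8)
from m import *
d=grab('scene');cv2.imwrite('pics/s14c.png',cv2.resize(d['color'][170:320,290:490,::-1],None,fx=4,fy=4))
"
```

```text
time: 22.6
position: [0.5907, -0.127, 0.0802]
tool_rot: [2.166, 2.276, 0.001]
ft_force: [0.1, -0.4, -0.2]
grip_width: 0.999
time: 23.48
position: [0.5888, -0.0907, 0.0798]
tool_rot: [-2.165, -2.276, -0.001]
ft_force: [-0.4, 0.2, 0.1]
grip_width: 0.998
t 23.475 p [ 0.5888 -0.0907  0.0798] G [-0.2297 -0.0003 -0.0202] yhead 2.86 q [-0.42  0.33  0.63  1.75 -0.21  1.13  0.33] grip 0.9975238229210232 F [-0.4  0.2  0.1]
need shift (tool now) [ 0.1027 -0.0002  0.0009] rotvec [-0.   -0.05  0.06] world tgt [0.5834 0.0119 0.079 ]
```

View pics/s14c.png

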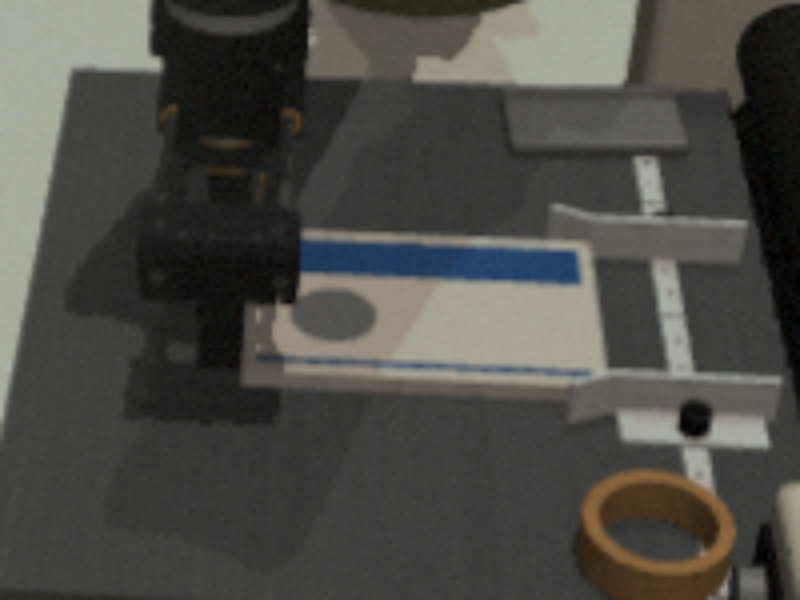

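The nose is now between the guide mouths (crop 595,240–605,380). I push on, watching the force.

```bash
python3 -m pendant '[[[0,0,0],[0.006,0,0],-1],[[0,0,0],[0.006,0,0],-1],[[0,0,0],[0.006,0,0],-1]]' | egrep 'time|pos|force';python3 -m pendant '[[[0,0,0],[0.006,0,0],-1],[[0,0,0],[0.006,0,0],-1],[[0,0,0],[0.006,0,0],-1]]' | egrep 'time|pos|force'; python3 -m pendant '[[[0,0,0],[0.006,0,0],-1],[[0,0,0],[0.006,0,0],-1],[[0,0,0],[0,0,0],-1]]' | egrep 'time|pos|force'
python3 -c "
from w import *
go(-.127,0,.079,2.8)
from m import *
d=grab('scene');cv2.imwrite('pics/s15c.png',cv2.resize(d['color'][170:320,290:490,::-1],None,fx=4,fy=4))
"
```

```text
time: 23.9
position: [0.5878, -0.0732, 0.0798]
ft_force: [0.7, -0.4, -0.4]
time: 24.28
position: [0.5869, -0.0554, 0.0798]
ft_force: [-0.1, -0.1, -0.6]
time: 24.65
position: [0.5865, -0.0429, 0.0799]
ft_force: [-0.4, 0.1, 0.1]
t 24.65 p [ 0.5865 -0.0429  0.0799] G [-0.1818 -0.0004 -0.0201] yhead 2.87 q [-0.49  0.31  0.61  1.77 -0.2   1.12  0.24] grip 1.0020322415842684 F [-0.4  0.1  0.1]
need shift (tool now) [ 0.0548 -0.0003  0.0009] rotvec [ 0.   -0.03  0.07] world tgt [0.5834 0.0119 0.079 ]
```

View pics/s15c.png

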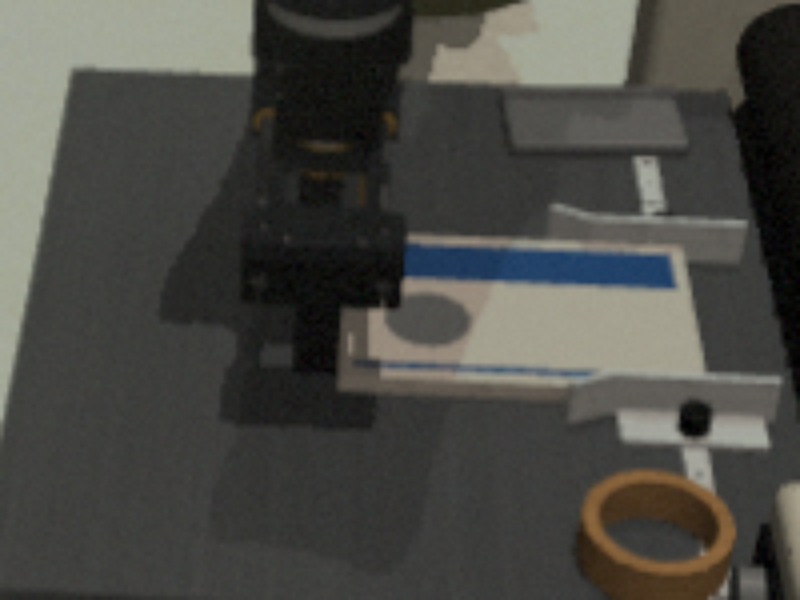

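```bash
python3 -m pendant '[[[0,0,0],[0.006,0,0],-1],[[0,0,0],[0.006,0,0],-1],[[0,0,0],[0.006,0,0],-1],[[0,0,0],[0.006,0,0],-1]]' | egrep 'time|pos|force';python3 -m pendant '[[[0,0,0],[0.006,0,0],-1],[[0,0,0],[0.006,0,0],-1],[[0,0,0],[0.006,0,0],-1],[[0,0,0],[0.004,0,0],-1],[[0,0,0],[0,0,0],-1]]' | egrep 'time|pos|force'; python3 -m pendant '[[[0,0,0],[0.002,0,0],-1],[[0,0,0],[0,0,0],-1]]' | egrep 'time|pos|force'; python3 -m pendant '[[[0,0,0],[0.002,0,0],-1],[[0,0,0],[0,0,0],-1]]' | egrep 'time|pos|force'
python3 -c "
from w import *
go(-.127,0,.079,2.8)"
```

```text
time: 25.2
position: [0.5854, -0.0194, 0.0799]
ft_force: [0.6, -1.5, 0.9]
time: 25.82
position: [0.584, 0.0029, 0.0797]
ft_force: [0.6, 0.5, 0.2]
time: 26.08
position: [0.5839, 0.0043, 0.0798]
ft_force: [-0.1, -0.1, -0.4]
time: 26.32
position: [0.5839, 0.0063, 0.0798]
ft_force: [-0.4, 0.2, 0.9]
t 26.325 p [0.5839 0.0063 0.0798] G [-0.1325 -0.0002 -0.0202] yhead 2.81 q [-0.56  0.3   0.59  1.78 -0.18  1.12  0.14] grip 1.000330942635442 F [-0.4  0.2  0.9]
need shift (tool now) [ 0.0055 -0.0002  0.0008] rotvec [-0.   -0.01  0.01] world tgt [0.5834 0.0119 0.079 ]
```

```bash
for _ in 1; do python3 -m pendant '[[[0,0,0],[0.002,0,0],-1],[[0,0,0],[0,0,0],-1]]' | egrep 'pos|force'; done; python3 -m pendant '[[[0,0,0],[0.002,0,0],-1],[[0,0,0],[0,0,0],-1]]' | egrep 'pos|force'; python3 -m pendant '[[[0,0,0],[0.001,0,0],-1],[[0,0,0],[0,0,0],-1]]' | egrep 'pos|force'
```

```text
position: [0.5839, 0.0084, 0.0799]
ft_force: [-0.0, -0.0, 0.3]
position: [0.5838, 0.0104, 0.0799]
ft_force: [-0.3, 0.5, -0.0]
position: [0.5838, 0.0111, 0.0799]
ft_force: [0.2, -0.0, -1.2]
```

```bash
python3 -m pendant '[[[0,0,0],[0.001,0,0],-1],[[0,0,0],[0,0,0],-1]]' | egrep 'pos|force'; python3 -m pendant '[[[0,0,0],[0.001,0,0],-1],[[0,0,0],[0,0,0],-1]]' | egrep 'pos|force'; python3 -c "
from w import *
from m import *
go(-.127,0,.079,2.8)
d=grab('wrist','w16.png');d=grab('scene');cv2.imwrite('pics/s16c.png',cv2.resize(d['color'][170:320,290:520,::-1],None,fx=3.4,fy=3.4))
d=grab('side');cv2.imwrite('pics/d16c.png',cv2.resize(d['color'][100:250,170:370,::-1],None,fx=4,fy=4))"
```

```text
position: [0.5837, 0.0116, 0.0799]
ft_force: [0.4, -1.4, 0.6]
position: [0.5836, 0.0118, 0.0799]
ft_force: [-1.1, -5.0, -0.0]
t 27.575 p [0.5836 0.0118 0.0799] G [-0.1271 -0.0002 -0.0201] yhead 2.75 q [-0.57  0.3   0.59  1.78 -0.18  1.12  0.13] grip 0.9989307175794488 F [-1.1 -5.  -0. ]
need shift (tool now) [ 0.0001 -0.0002  0.0009] rotvec [ 0.    0.08 -0.05] world tgt [0.5834 0.0119 0.079 ]
```

View pics/w16.png

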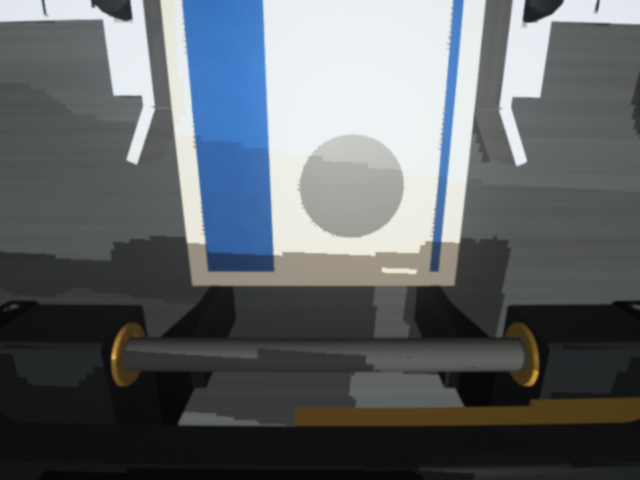

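View pics/s16c.png

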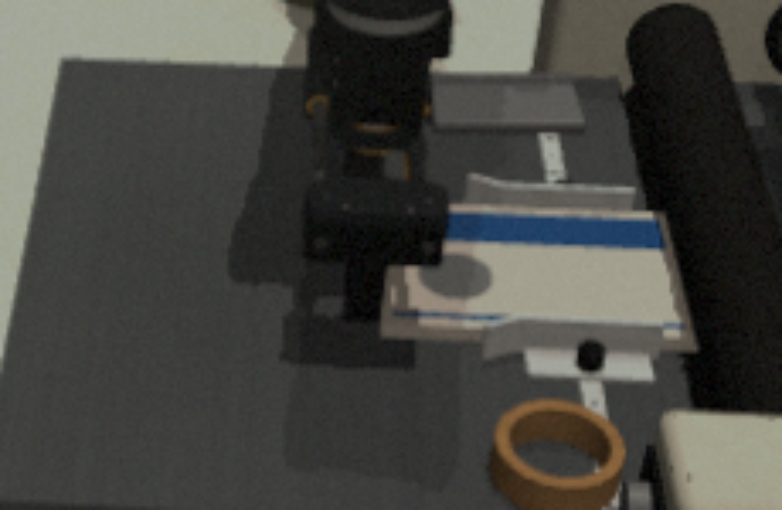

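View pics/d16c.png

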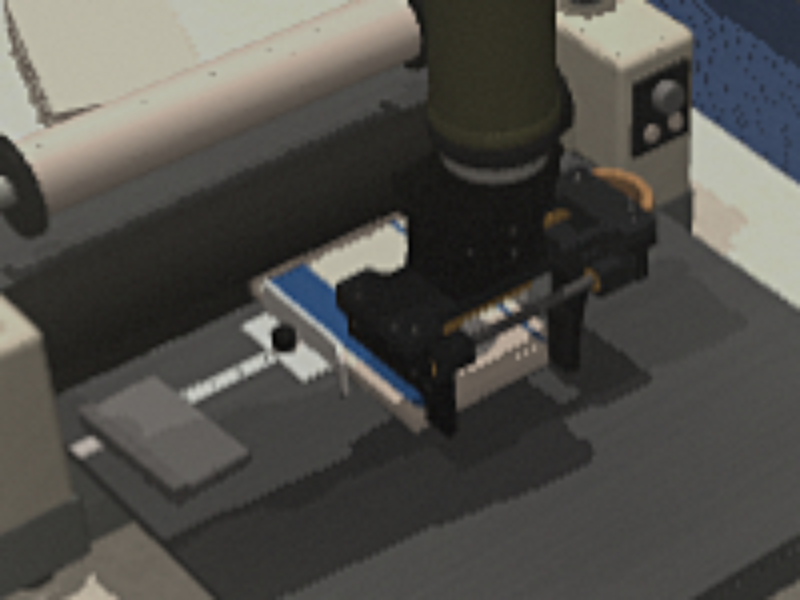

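The plate lies between the guides (scene crop nose 665–690, 210–345, at the roller), and the force rose to 5 N at the predicted place. One more firm nudge to seat both corners, then away.

```bash
python3 -m pendant '[[[0,0,0],[0.001,0,0],-1],[[0,0,0],[0,0,0],-1],[[0,0,0],[0,0,0],-1]]' | egrep 'pos|force'; python3 -m pendant '[[[0,0,0],[0.001,0,0],-1],[[0,0,0],[0,0,0],-1],[[0,0,0],[0,0,0],-1]]' | egrep 'pos|force'; python3 -c "
from w import *
from m import *
d=grab('wrist','w17.png')
for p in [(191,285),(456,285)]: print('w',G(onz(d,*p,.11)).round(4))"
```

```text
position: [0.5836, 0.0119, 0.0799]
ft_force: [0.3, -7.2, 1.3]
position: [0.5835, 0.012, 0.0799]
ft_force: [0.5, -8.7, 0.2]
w [-0.1157  0.061   0.01  ]
w [-0.116  -0.0606  0.01  ]
```

```bash
python3 -m pendant '[[[0,0,0],[-0.01,0,0],-1],[[0,0,0],[-0.02,0,0],-1],[[0,0,0],[-0.03,0,0],-1],[[0,0,0],[-0.02,0,-0.03],-1],[[0,0,0],[-0.03,0,-0.05],-1],[[0,0,0],[-0.05,0,-0.05],-1],[[0,0,0],[-0.05,0,-0.05],-1],[[0,0,0],[0,0,0],-1]]'; python3 -c "
from w import *
from m import *
d=grab('scene');cv2.imwrite('pics/s18c.png',cv2.resize(d['color'][170:320,290:520,::-1],None,fx=3.4,fy=3.4))
d=grab('side');cv2.imwrite('pics/d18c.png',cv2.resize(d['color'][100:250,170:370,::-1],None,fx=4,fy=4))
d=grab('wrist','w18.png')"
```

```text
time: 29.52
position: [0.5945, -0.1879, 0.2527]
tool_rot: [2.168, 2.263, 0.006]
ft_force: [0.0, 0.6, -1.3]
grip_width: 1.002
```

View pics/s18c.png

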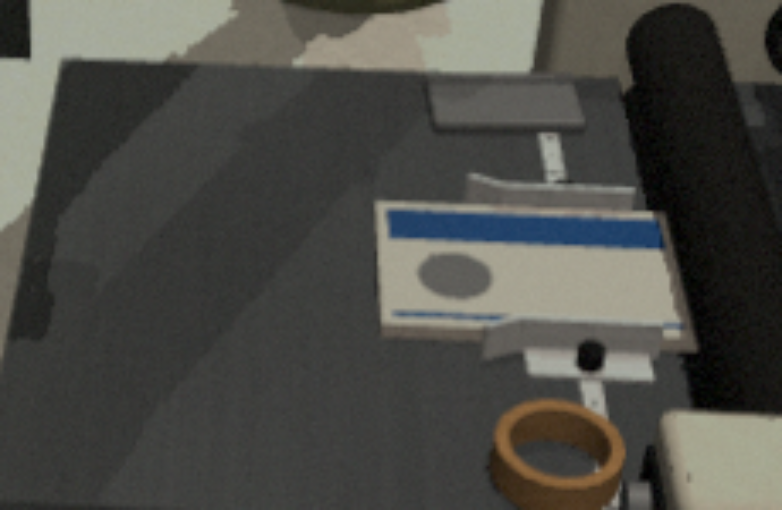

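View pics/d18c.png

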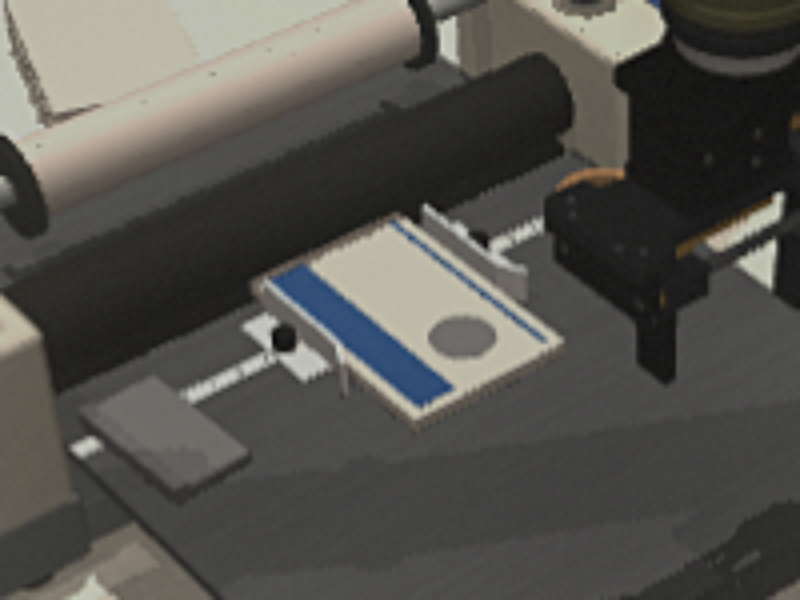

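View pics/w18.png

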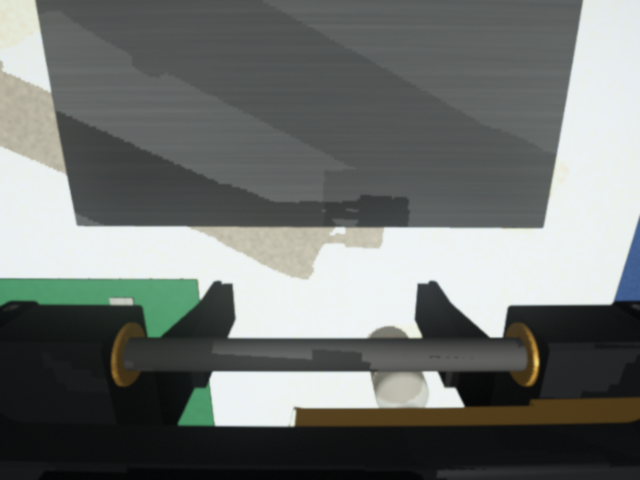

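```bash
python3 -c "
from w import *
from m import *
d=grab('scene')
for p in [(377,201),(385,327),(664,212),(682,330)]: print('s',G(onz(d,p[0]/3.4+290,p[1]/3.4+170,.11)).round(4))
pts=np.array([G(byrange(d,u/3.4+290,v/3.4+170)) for u in range(400,660,12) for v in range(225,305,10)])
A=np.c_[pts[:,:2],np.ones(len(pts))]; c=np.linalg.lstsq(A,pts[:,2],rcond=None)[0]; print('plane slopes',c.round(4),'medz',np.median(pts[:,2]))
d=grab('side')
for p in [(415,427),(563,340),(397,216),(255,285)]: print('d',G(onz(d,p[0]/4+170,p[1]/4+100,.11)).round(4))
print(monitor.get_state()['time'],monitor.get_state()['ft_force'])"
```

```text
s [-0.1152  0.0614  0.01  ]
s [-0.1143 -0.0618  0.01  ]
s [0.0615 0.062  0.01  ]
s [ 0.055  -0.0521  0.01  ]
plane slopes [0.0022 0.0141 0.0116] medz 0.011607207376764378
d [-0.1208  0.0651  0.01  ]
d [-0.114  -0.0582  0.01  ]
d [ 0.0599 -0.0558  0.01  ]
d [0.0585 0.0607 0.01  ]
29.775 [ 0.07555637  0.16913687 -0.40860278]
```

```bash
python3 -c "
from bench import order
print(order.close_job())"
```

```text
the job is handed in; nothing more can be done
None
```

The white sign plate is in between the guides with its leading end against the rollers. It was only pushed, never lifted, and I handed the job in at about 30 s with the arm well clear.

- **How it went:**
  - The open fingertips turned out 24 mm shorter than the stated TCP, so my first pass went over the plate without touching it. I found the table by a light touch (about 14 N).
  - I then squared and centred the plate from its robot side. A first push on the trailing end took out the last 4° but left it 7 mm off centre, so I nudged it back from the other side.
  - After that I pushed it straight in until the force rose to about 9 N at the expected place.
- **Last checks:**
  - The trailing end measured about −115 to −117 mm from the guides' origin, against −117 mm expected.
  - Its corners were about ±61 mm across the gap, and the plate lies flat and square.
  - In the pictures, the squeegee and tape have not moved. The bottle, which I never went near, was still standing in the wrist view.
- **Disagreements:** The side camera differed from the others by up to 6 mm across and a few mm along. I put this down to my hand-picked pixels and the camera calibration. I relied on the contact force and the wrist and scene views instead.

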